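# Match the clay lids to their jars before painting

## Task

The four unpainted clay jars are to be painted with their lids on: put each of the four lids, knob up, on the jar whose mouth it fits, the plug in the neck and the rim resting flat all round. Set the lids down gently, since bisque chips if dropped, leave the jars standing where they are, and do not disturb the cracked skeleton musician or the broken wing.

Things in the scene. Friction and masses are not known exactly. Their poses are not given: they have to be found in the camera images.
- lid_s_center (a point): The smallest of four loose round terracotta lids, knob up on the ledge, 44 mm high. Point: on its upright z axis, 22 mm above its underside. Measured up from the underside: tapered plug 0 to 11 mm (28 mm across below, 39 above); flange 64 mm across, from 11 up to 18 at the knob's foot; round knob 22 mm across from 18 to 44 mm, where it is gripped. Fits the smallest jar.
- lid_m_center (a point): The second smallest of four loose round terracotta lids, knob up on the ledge, 44 mm high. Point: on its upright z axis, 22 mm above its underside. Measured up from the underside: tapered plug 0 to 11 mm (43 mm across below, 54 above); flange 79 mm across, from 11 up to 18 at the knob's foot; round knob 22 mm across from 18 to 44 mm, where it is gripped. Fits the second smallest jar.
- lid_l_center (a point): The second largest of four loose round terracotta lids, knob up on the ledge, 44 mm high. Point: on its upright z axis, 22 mm above its underside. Measured up from the underside: tapered plug 0 to 11 mm (58 mm across below, 69 above); flange 94 mm across, from 11 up to 18 at the knob's foot; round knob 22 mm across from 18 to 44 mm, where it is gripped. Fits the second largest jar.
- lid_xl_center (a point): The largest of four loose round terracotta lids, knob up on the ledge, 44 mm high. Point: on its upright z axis, 22 mm above its underside. Measured up from the underside: tapered plug 0 to 11 mm (73 mm across below, 84 above); flange 109 mm across, from 11 up to 18 at the knob's foot; round knob 22 mm across from 18 to 44 mm, where it is gripped. Fits the largest jar.
- jar_s_mouth (a point): The smallest of four open, loose, upright terracotta jars: 56 mm high, belly 74 mm across, straight neck 16 mm high, mouth 46 mm wide inside, rim 5 mm thick. Point: centre of the mouth, level with the rim; z is up. The fitting lid rests with its flange on the rim, its plug inside: its centre point is then 11 mm above this one.
- jar_m_mouth (a point): The second smallest of four open, loose, upright terracotta jars: 66 mm high, belly 89 mm across, straight neck 16 mm high, mouth 61 mm wide inside, rim 5 mm thick. Point: centre of the mouth, level with the rim; z is up. The fitting lid rests with its flange on the rim, its plug inside: its centre point is then 11 mm above this one.
- jar_l_mouth (a point): The second largest of four open, loose, upright terracotta jars: 76 mm high, belly 104 mm across, straight neck 16 mm high, mouth 76 mm wide inside, rim 5 mm thick. Point: centre of the mouth, level with the rim; z is up. The fitting lid rests with its flange on the rim, its plug inside: its centre point is then 11 mm above this one.
- jar_xl_mouth (a point): The largest of four open, loose, upright terracotta jars: 86 mm high, belly 119 mm across, straight neck 16 mm high, mouth 91 mm wide inside, rim 5 mm thick. Point: centre of the mouth, level with the rim; z is up. The fitting lid rests with its flange on the rim, its plug inside: its centre point is then 11 mm above this one.
- musician: Bystander: a cracked white clay skeleton musician with a guitar and a wide hat, sitting on a 60 mm square clay base, 131 mm high; the guitar neck reaches 65 mm to one side. Origin under the middle of the base. Not to be moved.
- wing: Bystander: a broken terracotta angel wing lying flat, about 145 x 70 mm and 19 mm high. Origin under its middle. Not to be moved.
Mind the look-alikes: they are no part of the job. What is shaped like the part that bears lid_s_center but blue is not meant.

How it is judged:
At the end, for the whole second after the job is handed in: Each lid sits knob up and at rest on the jar of its own size: its centre within 8 mm of the jar's axis, fully down (its centre point 7 to 14.5 mm above the mouth; 11 mm when seated), lid and jar upright within 0.08 rad; every jar stands within 40 mm of where it started (horizontal distance between lid_s_center and jar_s_mouth below 0.008 m and z of lid_s_center in the frame of jar_s_mouth between 0.007 and 0.0145 m and angle between each of lid_s_center, jar_s_mouth, lid_m_center, jar_m_mouth, lid_l_center, jar_l_mouth, lid_xl_center, jar_xl_mouth's own z axis and vertical below 0.08 rad and distance of each of jar_s_mouth, jar_m_mouth, jar_l_mouth, jar_xl_mouth from where it was at the start of the episode below 0.04 m and linear speed of each of lid_s, lid_m, lid_l, lid_xl below 0.01 m/s and horizontal distance between lid_m_center and jar_m_mouth below 0.008 m and z of lid_m_center in the frame of jar_m_mouth between 0.007 and 0.0145 m and horizontal distance between lid_l_center and jar_l_mouth below 0.008 m and z of lid_l_center in the frame of jar_l_mouth between 0.007 and 0.0145 m and horizontal distance between lid_xl_center and jar_xl_mouth below 0.008 m and z of lid_xl_center in the frame of jar_xl_mouth between 0.007 and 0.0145 m); the robot touches nothing.
It fails at once if the cracked musician is disturbed (moved more than 15 mm) (distance of musician from where it was at the start of the episode above 0.015 m).
It fails at once if the broken wing is disturbed (moved more than 15 mm) (distance of wing from where it was at the start of the episode above 0.015 m).
It fails at once if a lid is dropped (a lid out of the fingers moves at more than 0.6 m/s, about 18 mm of free fall) ((linear speed of lid_s above 0.6 m/s and contact force between the fingers and lid_s below 0.05 N) or (linear speed of lid_m above 0.6 m/s and contact force between the fingers and lid_m below 0.05 N) or (linear speed of lid_l above 0.6 m/s and contact force between the fingers and lid_l below 0.05 N) or (linear speed of lid_xl above 0.6 m/s and contact force between the fingers and lid_xl below 0.05 N)).
It also fails if it takes over 106 s, if anything falls off the work surface, if the arm or the gripper's body presses on something with over 40 N, if the wrist force passes 120 N, or if a joint passes its speed limit or range.

## Robot

A 6-joint arm with a two-finger parallel gripper is mounted at the origin on the work surface. World frame = base frame: x ahead of the robot, y to its left, z up, the work surface at z = 0. Lengths are in m, angles in rad, forces in N, time in s.
With the tool pointing down it reaches from about 0.3 to 0.775 m from the base axis. Payload 14.6 kg.
Tool frame: the origin (TCP) lies at the very end of the fingers, on their centre line; the grasp point (between the pads) lies 19 mm behind it (ctrl.hold_point_z is the z of the grasp point in the tool frame, in m); z points along the fingers, y is the direction in which the jaws open and shut (so a half turn about z gives the same grasp; the last joint's range is limited). The gripper opens to 94 mm and grips with 3 to 60 N. Pads are 16 mm wide; open, the fingers measure 119 mm over their backs; the gripper's body (75 mm by 177 mm) begins 78 mm behind the grasp point.
Start: joints at [-1.361, 0.3, 1.521, -0, 1.321, -0.067], TCP at [0.15, -0.529, 0.205] pointing down, gripper open.
Joint ranges: [-3.03, 3.03], [-0.79, 2.21], [0.23, 2.52], [-1.04, 4.18], [0, 3.07], [-2.55, 2.55]. Speed limits (rad/s): [2.22, 2.22, 2.57, 3.14, 3.14, 3.14].

## Interface

Orientations are given as [roll, pitch, yaw] about the fixed x, y, z axes, in that order (R = Rz(yaw) Ry(pitch) Rx(roll)).
In Python, from station import ctrl, cams, hand_in gives the robot as it stands.
- The arm moves only by the tool servo_tool, never from a script. Its argument "rows" is a list of rows, each a list of 7 numbers: the shift along the world's x, y, z in m, then the turn, a rotation vector about the world's x, y, z in rad, then the gripper command: -1 is shut, 1 is fully open, values between are in proportion. A call has exactly 8 rows; each row is the pose to reach, as a shift and turn from the pose measured when the call began; what a row does not reach only later rows make up. A row lasts 1/12 s, in which the tool goes at most 41.7 mm and 7.16 degrees, less where a joint would pass 70% of its speed; a pose out of reach is approached as far as the arm can. A call with a gripper value outside its range is refused whole. The fingers move at their own pace and stop on an object; "newtons" is the grip in N (left out, the last holds). Time passes only in rows, so rows that repeat a pose let the fingers close, or fill a call up. It gives the time, the measured TCP pose, the force and the opening at its end, in the units of the state.
- ctrl.get_obs(): the state, without advancing time (a new reading comes with each control period).
- cams.camera(name): name is "scene" or "top"; returns a dict with "image" (420x560x3 uint8, red, green, blue), "depth" (420x560 float32, m along the optical axis (not along the pixel's ray), 0 where there is no reading), "fx", "fy", "cx", "cy" (pixels), "rvec" (rotation vector, rad) and "tvec" (3), from world to camera coordinates, as OpenCV has them. Camera axes: x right, y down, z forward; pixel columns grow to the right and rows downward; lengths in m; the calibration is good to about 2 mm. A picture is of the moment at which its call begins.
- hand_in(): hands the job in, once; it reports no verdict.
Trained networks look in a picture, given as the dict that the camera call returned (one of the last four; its "shot" number tells which), for a name from the list of things; names that differ only in an ending like _2 or _b are one class to them, and where a whole thing is asked for, a point or a joint stands for the part that bears it (a point fixed in the world has none). Each returns a list of dicts, best first, with "p" (0 to 1); they miss things now and then, are a little off and sometimes report something else, mostly with a low value. They report only what shows in the picture. A call takes as long as a camera call. They do not tell look-alikes from the thing itself.
- cams.spot_in(picture, name): "box" ([left, top, right, bottom] as shares, 0 to 1, of the picture: columns of its width, rows of its height, round what is visible of it).
- cams.place_of(picture, name): "at" ([column, row] as shares, 0 to 1, of the picture: columns of its width, rows of its height: a listed point, or the origin of a listed thing).
The state is a dict: "time_s": time; "qpos": joint angles; "joint_vel": joint speeds; "tau": joint torques, N m; "ee_pos": TCP position; "eef_rot": TCP orientation; "force": force on the tool from outside, world axes, zero at the start; "moment": the same for the moment, N m; "grip_width": finger opening in m.
Only numpy, scipy, OpenCV 4.12 (cv2) and the standard library are available. Lean on these libraries where they do the work, as an engineer would, in place of code of your own. Each camera call takes 0.05 s, during which the arm holds its last target.

## Working session

There is one attempt and no reset: what is moved stays moved. The work goes in short steps, Python scripts to look and compute and a tool call to move; the robot and the scene stay as the last step left them, time stands still between calls to the robot, and variables do not carry over. Pictures are saved under pics/ and viewed, and the job is handed in when it is done.

Besides the shell and the picture viewer there is one more tool, called after ">>>" in YAML: its name, and indented under it one key for each argument. servo_tool: Moves the arm, as the interface text tells. Its arguments: {"type":"object","properties":{"rows":{"type":"array"},"newtons":{"type":"number"}},"required":["rows"]}

```bash
mkdir -p pics; ls
cat > h.py <<'E'
import numpy as np, cv2
from station import ctrl, cams, hand_in
def save(p,name): cv2.imwrite('pics/'+name,cv2.cvtColor(p['image'],cv2.COLOR_RGB2BGR))
def KRT(p):
    K=np.array([[p['fx'],0,p['cx']],[0,p['fy'],p['cy']],[0,0,1.]])
    R=cv2.Rodrigues(np.array(p['rvec'],float))[0]; return K,R,np.array(p['tvec'],float).ravel()
def cloud(p):
    K,R,t=KRT(p); d=p['depth']; v,u=np.mgrid[:d.shape[0],:d.shape[1]]
    c=np.stack([(u-p['cx'])/p['fx']*d,(v-p['cy'])/p['fy']*d,d],-1)
    w=(c-t)@R; w[d<=0]=np.nan; return w
def ray(p,u,v):
    K,R,t=KRT(p); return -R.T@t, R.T@np.array([(u-p['cx'])/p['fx'],(v-p['cy'])/p['fy'],1.])
def atz(p,u,v,z):
    o,d=ray(p,u,v); return o+d*(z-o[2])/d[2]
def tri(p1,a,p2,b):
    o1,d1=ray(p1,*a);o2,d2=ray(p2,*b)
    s=np.linalg.lstsq(np.stack([d1,-d2],1),o2-o1,rcond=None)[0]
    x,y=o1+d1*s[0],o2+d2*s[1]; return (x+y)/2,np.linalg.norm(x-y)
E
python3 - <<'E'
from h import *
o=ctrl.get_obs(); print(o['time_s'],o['ee_pos'],o['eef_rot'],o['grip_width'],ctrl.hold_point_z)
P={n:cams.camera(n) for n in('scene','top')}
for n,p in P.items():
    save(p,n+'0.png'); np.save(n+'0.npy',p,allow_pickle=True)
    print(n,p['fx'],p['cx'],p['cy'],-KRT(p)[1].T@KRT(p)[2])
W={n:cloud(p) for n,p in P.items()}
for name in ['lid_s_center','lid_m_center','lid_l_center','lid_xl_center','jar_s_mouth','jar_m_mouth','jar_l_mouth','jar_xl_mouth','musician','wing']:
    for n,p in P.items():
        r=cams.place_of(p,name)[:4]
        print(name,n,[(round(x['p'],2),round(x['at'][0]*560),round(x['at'][1]*420)) for x in r])
E
```

```text
pics
0.0 [ 0.15023969 -0.52881567  0.2049022 ] [-3.14046501e+00 -8.23952680e-05  2.76800527e-01] 0.09405719805559112 -0.0188
scene 437.5117341735625 284.36767634155126 202.1061284121225 [1.07520925 0.67665403 0.72335093]
top 526.4758651371579 279.8931200222254 208.70424906807693 [0.43277948 0.01174579 1.30619813]
lid_s_center scene [(0.62, 276, 200), (0.6, 304, 185), (0.51, 280, 173)]
lid_s_center top [(0.76, 240, 266), (0.74, 306, 263), (0.65, 304, 218), (0.58, 344, 265)]
lid_m_center scene [(0.83, 360, 260)]
lid_m_center top [(0.6, 177, 213)]
lid_l_center scene [(0.76, 234, 179)]
lid_l_center top [(0.61, 369, 212), (0.55, 309, 135)]
lid_xl_center scene [(0.7, 305, 229), (0.66, 276, 201), (0.45, 359, 259)]
lid_xl_center top [(0.67, 453, 195)]
jar_s_mouth scene [(0.69, 211, 218)]
jar_s_mouth top [(0.73, 310, 138)]
jar_m_mouth scene [(0.73, 266, 247), (0.44, 308, 286)]
jar_m_mouth top [(0.8, 241, 144)]
jar_l_mouth scene [(0.88, 309, 283)]
jar_l_mouth top [(0.9, 166, 144), (0.69, 237, 146)]
jar_xl_mouth scene [(0.65, 191, 179)]
jar_xl_mouth top [(0.69, 377, 153)]
musician scene [(0.61, 183, 165)]
musician top [(0.65, 455, 195)]
wing scene [(0.72, 422, 340)]
wing top [(0.9, 92, 185), (0.44, 169, 143)]
```

View pics/scene0.png

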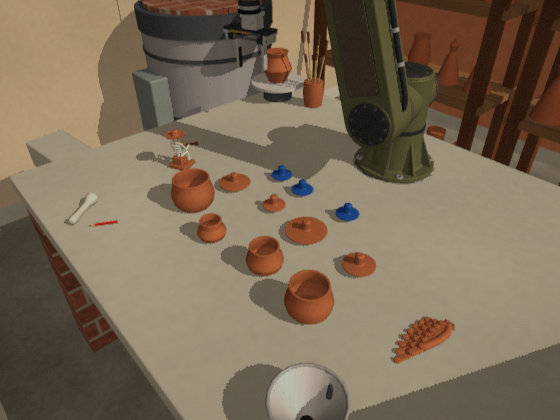

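View pics/top0.png

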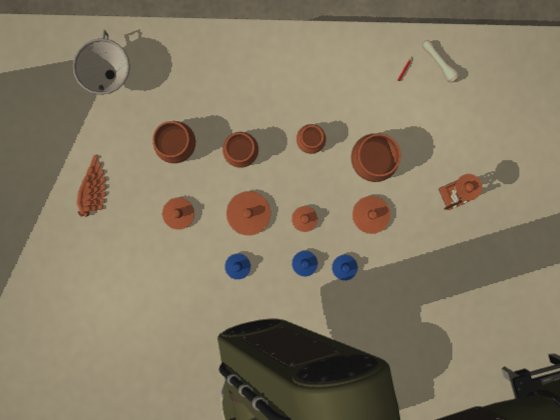

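The top view shows four terracotta lids in a row near row 213: (179,212), (249,212), (305,218) and (373,213). The jars are behind them at (174,141), (240,149), (311,138) and (376,156). The three blue look-alikes near row 265 are not meant. Next I'll measure each one from the depth in both views.

```bash
cat > meas.py <<'E'
from h import *
from scipy.optimize import least_squares
def circ(xy):
    f=lambda q:np.hypot(*(xy-q[:2]).T)-q[2]
    c=xy.mean(0); s=least_squares(f,[*c,np.hypot(*(xy-c).T).mean()],loss='soft_l1',f_scale=.001); return s.x,np.sqrt((s.fun**2).mean())
def measure(P, cs):
    for n,p in P.items():
        w=cloud(p); im=p['image'].astype(int); red=(im[...,0]>im[...,2]*1.6)&(im[...,0]>50)
        for k,(c,r) in cs.items():
            m=red&(np.hypot(w[...,0]-c[0],w[...,1]-c[1])<r)&(w[...,2]>.006)
            q=w[m]; 
            if len(q)<10: print(n,k,'few');continue
            zt=np.percentile(q[:,2],98)
            if k[0]=='L':
                kn=q[q[:,2]>zt-.008]; fl=q[(q[:,2]<zt-.02)]
                print(n,k,'top',zt.round(4),'knob mean',kn[:,:2].mean(0).round(4),'ext',np.ptp(kn[:,:2],axis=0).round(3),'flange c',((fl.max(0)+fl.min(0))/2)[:2].round(4),'ext',np.ptp(fl[:,:2],axis=0).round(4))
            else:
                rim=q[q[:,2]>zt-.004]; s,e=circ(rim[:,:2])
                print(n,k,'top',zt.round(4),'rim circ',s.round(4),'rms',e.round(4),'ext mid',((rim.max(0)+rim.min(0))/2)[:2].round(4),np.ptp(rim[:,:2],axis=0).round(3))
E
python3 - <<'E'
from meas import *
P={n:np.load(n+'0.npy',allow_pickle=True).item() for n in('top','scene')}
p=P['top']
cs={}
for k,u,v,z,r in [('Lm',179,212,.03,.055),('Lxl',249,212,.03,.062),('Ls',305,218,.03,.045),('Ll',373,213,.03,.055),
  ('Jl',174,141,.07,.065),('Jm',240,149,.06,.06),('Js',311,138,.05,.05),('Jxl',376,156,.08,.07),('mus',462,190,.06,0),('wing',92,185,.01,0),('blue1',237,266,.02,0),('blue2',305,263,.02,0),('blue3',345,266,.02,0)]:
    c=atz(p,u,v,z); print(k,c[:2].round(3))
    if r: cs[k]=(c[:2],r)
measure(P,cs)
im=p['image'][110:290,140:420]; cv2.imwrite('pics/crop0.png',cv2.resize(im[...,::-1],None,fx=2.8,fy=2.8,interpolation=cv2.INTER_CUBIC))
E
```

```text
Lm [0.46  0.235]
Lxl [0.463 0.066]
Ls [ 0.451 -0.07 ]
Ll [ 0.466 -0.235]
Jl [0.626 0.244]
Jm [0.612 0.089]
Js [ 0.643 -0.08 ]
Jxl [ 0.598 -0.231]
mus [ 0.523 -0.441]
wing [0.523 0.453]
blue1 [0.332 0.093]
blue2 [ 0.341 -0.072]
blue3 [ 0.335 -0.17 ]
top Lm top 0.0434 knob mean [0.4578 0.2409] ext [0.019 0.019] flange c [0.4594 0.2418] ext [0.0762 0.0773]
top Lxl top 0.043 knob mean [0.4617 0.0701] ext [0.022 0.019] flange c [0.4624 0.0706] ext [0.1062 0.1058]
top Ls top 0.0448 knob mean [ 0.45   -0.0673] ext [0.019 0.019] flange c [ 0.4499 -0.0683] ext [0.0617 0.0595]
top Ll top 0.0429 knob mean [ 0.463 -0.231] ext [0.019 0.019] flange c [ 0.4626 -0.2319] ext [0.0914 0.0925]
top Jl top 0.0783 rim circ [0.6307 0.2515 0.0402] rms 0.0014 ext mid [0.631  0.2515] [0.082 0.085]
top Jm top 0.0687 rim circ [0.616  0.0915 0.0327] rms 0.0014 ext mid [0.6165 0.0923] [0.069 0.069]
top Js top 0.0585 rim circ [ 0.6468 -0.0801  0.0252] rms 0.0014 ext mid [ 0.6459 -0.0795] [0.053 0.053]
top Jxl top 0.0884 rim circ [ 0.6009 -0.2357  0.0476] rms 0.0015 ext mid [ 0.6018 -0.236 ] [0.098 0.098]
scene Lm top 0.0436 knob mean [0.4603 0.2435] ext [0.021 0.018] flange c [0.4581 0.2421] ext [0.0786 0.0779]
scene Lxl top 0.0422 knob mean [0.4634 0.0727] ext [0.02 0.02] flange c [0.4616 0.0703] ext [0.1092 0.1085]
scene Ls top 0.044 knob mean [ 0.4517 -0.0656] ext [0.019 0.018] flange c [ 0.4492 -0.0691] ext [0.0654 0.0644]
scene Ll top 0.0421 knob mean [ 0.4641 -0.2293] ext [0.019 0.02 ] flange c [ 0.4622 -0.2328] ext [0.0932 0.0972]
scene Jl top 0.0765 rim circ [0.6305 0.2522 0.0403] rms 0.0017 ext mid [0.6307 0.2512] [0.086 0.087]
scene Jm top 0.0663 rim circ [0.6159 0.0918 0.0328] rms 0.0018 ext mid [0.616  0.0917] [0.07  0.072]
scene Js top 0.0566 rim circ [ 0.6464 -0.0794  0.0252] rms 0.0018 ext mid [ 0.6459 -0.08  ] [0.054 0.057]
scene Jxl top 0.0861 rim circ [ 0.6011 -0.2353  0.0478] rms 0.0021 ext mid [ 0.6012 -0.2355] [0.099 0.101]
```

View pics/crop0.png

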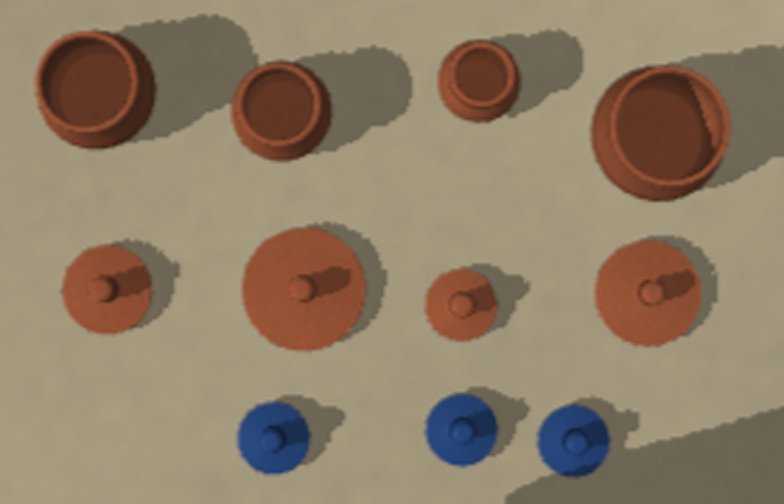

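Every size and height agrees with the description: lid flanges read 64, 79, 94 and 109 mm, knob tops about 44 mm, and rims about 56, 66, 76 and 86 mm. The target lids are the red ones, not the blue. I'll start with lid_l at (0.4624,-0.2323).

>>> servo_tool:
  rows:
    - [0.01,0.01,0,0,0,0,0.1]
    - [0.03,0.03,-0.005,0,0,0,0.1]
    - [0.055,0.05,-0.01,0,0,0,0.1]
    - [0.08,0.075,-0.015,0,0,0,0.1]
    - [0.105,0.1,-0.02,0,0,0,0.1]
    - [0.13,0.12,-0.025,0,0,0,0.1]
    - [0.15,0.14,-0.03,0,0,0,0.1]
    - [0.16,0.15,-0.03,0,0,0,0.1]
  newtons: 20

```text
time_s: 1.77
ee_pos: [0.3122, -0.376, 0.1747]
eef_rot: [-3.14, -0.0, 0.279]
force: [-0.1, -0.1, 0.4]
grip_width: 0.0518
```

>>> servo_tool:
  rows:
    - [0.01,0.01,0,0,0,0,0.1]
    - [0.035,0.034,-0.01,0,0,0,0.1]
    - [0.065,0.063,-0.025,0,0,0,0.1]
    - [0.095,0.092,-0.04,0,0,0,0.1]
    - [0.12,0.116,-0.06,0,0,0,0.1]
    - [0.14,0.135,-0.08,0,0,0,0.1]
    - [0.15,0.1437,-0.095,0,0,0,0.1]
    - [0.15,0.1437,-0.095,0,0,0,0.1]

```text
time_s: 2.43
ee_pos: [0.4625, -0.2289, 0.0768]
eef_rot: [-3.137, 0.003, 0.282]
force: [-0.3, -0.8, 0.5]
grip_width: 0.0517
```

Run:
```python
from h import *
print(ctrl.get_obs()['ee_pos'],ctrl.get_obs()['joint_vel'].round(3),ctrl.get_obs()['qpos'].round(2))
for n in('scene','top'):
    p=cams.camera(n); im=p['image']
    c=im[130:270,180:340] if n=='scene' else im[120:290,280:480]
    cv2.imwrite(f'pics/a_{n}.png',cv2.resize(c[...,::-1],None,fx=3.5,fy=3.5))
```

```text
[ 0.46246323 -0.22889857  0.07683782] [-0.065 -0.06  -0.013 -0.009  0.057 -0.057] [-0.53  0.38  1.74  0.    1.03  0.76]
```

View pics/a_scene.png

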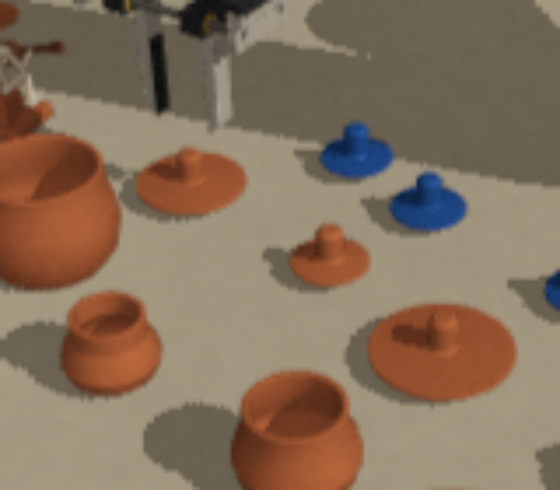

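The open fingers straddle lid_l's knob (crop 190,160), well clear of its neighbours. I'll read the settled pose, then descend.

```bash
python3 -c "
from h import *
o=ctrl.get_obs();print(o['ee_pos'].round(4),o['eef_rot'])"
```

```text
[ 0.462  -0.2317  0.0797] [-3.13979640e+00  5.80871534e-04  2.80026380e-01]
```

>>> servo_tool:
  rows:
    - [0,0,-0.01,0,0,0,0.1]
    - [0,0,-0.022,0,0,0,0.1]
    - [0,0,-0.035,0,0,0,0.1]
    - [0,0,-0.046,0,0,0,0.1]
    - [0,0,-0.054,0,0,0,0.1]
    - [0,0,-0.057,0,0,0,0.1]
    - [0,0,-0.057,0,0,0,0.1]
    - [0,0,-0.057,0,0,0,-0.6]

```text
time_s: 3.2
ee_pos: [0.4622, -0.2319, 0.0231]
eef_rot: [-3.14, 0.0, 0.28]
force: [0.5, 1.0, 0.3]
grip_width: 0.0477
```

>>> servo_tool:
  rows:
    - [0,0,0,0,0,0,-1]
    - [0,0,0,0,0,0,-1]
    - [0,0,0,0,0,0,-1]
    - [0,0,0,0,0,0,-1]
    - [0,0,0,0,0,0,-1]
    - [0,0,0,0,0,0,-1]
    - [0,0,0,0,0,0,-1]
    - [0,0,0,0,0,0,-1]

```text
time_s: 3.87
ee_pos: [0.4624, -0.2321, 0.0234]
eef_rot: [-3.141, -0.0, 0.28]
force: [-0.4, -0.3, 5.1]
grip_width: 0.0215
```

>>> servo_tool:
  rows:
    - [0,0,0.004,0,0,0,-1]
    - [0,0,0.014,0,0,0,-1]
    - [0,0,0.03,0,0,0,-1]
    - [0,0,0.055,0,0,0,-1]
    - [0,0,0.085,0,0,0,-1]
    - [0,0,0.115,0,0,0,-1]
    - [0,0,0.13,0,0,0,-1]
    - [0,0,0.13,0,0,0,-1]
  newtons: 30

```text
time_s: 4.53
ee_pos: [0.4635, -0.2327, 0.1575]
eef_rot: [3.138, -0.004, 0.28]
force: [-0.0, -0.5, -1.1]
grip_width: 0.0215
```

```bash
python3 -c "
from h import *
p=cams.camera('scene');save(p,'b.png')
p=cams.camera('scene')
o=ctrl.get_obs();print(o['ee_pos'].round(4),o['eef_rot'],o['force'],o['grip_width'])"
```

```text
[ 0.4622 -0.2319  0.1534] [-3.14080165e+00 -3.77950459e-04  2.79834449e-01] [ 0.38037276  0.09582409 -1.877532  ] 0.02128102170310716
```

View pics/b.png

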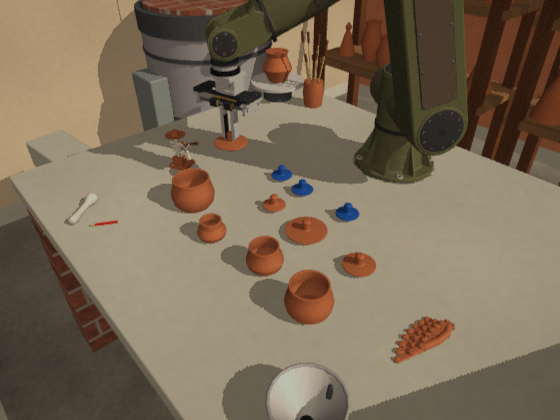

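lid_l is lifted and level, held at (231,142). I'll carry it to jar_l at (0.6306,0.2517).

>>> servo_tool:
  rows:
    - [0.004,0.012,0.005,0,0,0,-1]
    - [0.014,0.04,0.012,0,0,0,-1]
    - [0.026,0.075,0.018,0,0,0,-1]
    - [0.038,0.11,0.022,0,0,0,-1]
    - [0.05,0.145,0.022,0,0,0,-1]
    - [0.062,0.18,0.022,0,0,0,-1]
    - [0.074,0.215,0.022,0,0,0,-1]
    - [0.087,0.25,0.022,0,0,0,-1]

```text
time_s: 5.3
ee_pos: [0.5487, 0.0208, 0.1743]
eef_rot: [-3.14, 0.002, 0.28]
force: [0.8, -0.7, -0.4]
grip_width: 0.0214
```

>>> servo_tool:
  rows:
    - [0.012,0.035,0,0,0,0,-1]
    - [0.024,0.07,0,0,0,0,-1]
    - [0.036,0.105,0,0,0,0,-1]
    - [0.048,0.14,0,0,0,0,-1]
    - [0.058,0.17,0,0,0,0,-1]
    - [0.066,0.195,0,0,0,0,-1]
    - [0.072,0.21,0,0,0,0,-1]
    - [0.074,0.216,0,0,0,0,-1]

```text
time_s: 5.97
ee_pos: [0.622, 0.2396, 0.1723]
eef_rot: [-3.14, 0.005, 0.282]
force: [-0.4, -0.9, -1.0]
grip_width: 0.0212
```

```bash
python3 -c "
from h import *
p=cams.camera('scene')
o=ctrl.get_obs();print(o['ee_pos'].round(4),o['eef_rot'],o['force'],o['grip_width'])"
```

```text
[0.6221 0.2392 0.1725] [-3.13983708  0.0043722   0.28221506] [ 1.11166022  1.8665973  -0.20805974] 0.021445464380013216
```

>>> servo_tool:
  rows:
    - [0.003,0.005,-0.005,0,0,0,-1]
    - [0.007,0.01,-0.018,0,0,0,-1]
    - [0.0085,0.0125,-0.034,0,0,0,-1]
    - [0.0085,0.0125,-0.048,0,0,0,-1]
    - [0.0085,0.0125,-0.056,0,0,0,-1]
    - [0.0085,0.0125,-0.06,0,0,0,-1]
    - [0.0085,0.0125,-0.06,0,0,0,-1]
    - [0.0085,0.0125,-0.06,0,0,0,-1]

```text
time_s: 6.68
ee_pos: [0.6308, 0.2515, 0.1129]
eef_rot: [-3.14, 0.004, 0.282]
force: [-0.7, 0.3, -1.3]
grip_width: 0.0212
```

Run:
```python
from h import *
P={}
for n in('scene','top'):
    p=cams.camera(n);P[n]=p; im=p['image']
    c=im[215:340,230:390] if n=='scene' else im[70:230,90:290]
    cv2.imwrite(f'pics/c_{n}.png',cv2.resize(c[...,::-1],None,fx=3.5,fy=3.5))
    w=cloud(p); im=im.astype(int); red=(im[...,0]>im[...,2]*1.6)&(im[...,0]>50)
    m=red&(np.hypot(w[...,0]-.63,w[...,1]-.2515)<.075)
    q=w[m&(w[...,2]>.092)&(w[...,2]<.115)]; print(n,len(q),'flange mid',((q.max(0)+q.min(0))/2).round(4),np.ptp(q,axis=0).round(3))
o=ctrl.get_obs();print(o['ee_pos'].round(4),o['eef_rot'],o['force'])
```

```text
scene 994 flange mid [0.6299 0.2513 0.1068] [0.094 0.094 0.016]
top 150 flange mid [0.6386 0.2211 0.1048] [0.071 0.031 0.01 ]
[0.631  0.2517 0.1135] [-3.13977974e+00  2.90688230e-03  2.81886098e-01] [ 0.17009355 -0.67265424 -0.82853219]
```

View pics/c_scene.png

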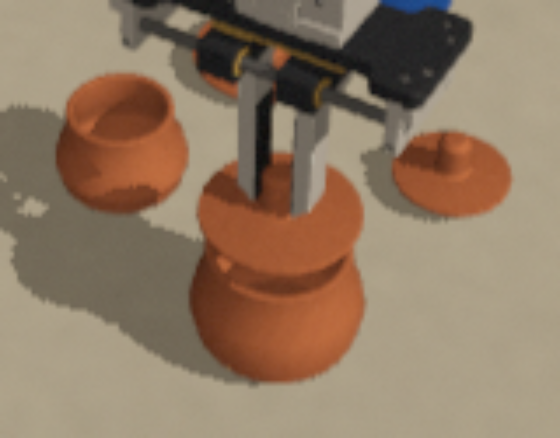

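The lid sits right over jar_l: flange centre (0.630,0.2513) against jar centre (0.6305,0.2515). I'll lower it slowly.

>>> servo_tool:
  rows:
    - [0,0,-0.004,0,0,0,-1]
    - [0,0,-0.008,0,0,0,-1]
    - [0,0,-0.012,0,0,0,-1]
    - [0,0,-0.016,0,0,0,-1]
    - [0,0,-0.019,0,0,0,-1]
    - [0,0,-0.022,0,0,0,-1]
    - [0,0,-0.024,0,0,0,-1]
    - [0,0,-0.024,0,0,0,-1]

```text
time_s: 7.45
ee_pos: [0.6308, 0.2516, 0.0889]
eef_rot: [-3.14, 0.004, 0.282]
force: [0.5, 0.3, -1.9]
grip_width: 0.0214
```

>>> servo_tool:
  rows:
    - [0,0,-0.0005,0,0,0,-1]
    - [0,0,-0.001,0,0,0,-1]
    - [0,0,-0.0015,0,0,0,-1]
    - [0,0,-0.002,0,0,0,-1]
    - [0,0,-0.002,0,0,0,-1]
    - [0,0,-0.002,0,0,0,-1]
    - [0,0,-0.002,0,0,0,-1]
    - [0,0,-0.002,0,0,0,-1]

```text
time_s: 8.12
ee_pos: [0.6311, 0.2518, 0.0885]
eef_rot: [-3.14, 0.002, 0.282]
force: [-3.8, -1.4, 9.4]
grip_width: 0.0212
```

Contact reads 9 N, so it's seated. I'll release it and back off upward.

>>> servo_tool:
  rows:
    - [0,0,0,0,0,0,-0.5]
    - [0,0,0,0,0,0,-0.2]
    - [0,0,0,0,0,0,0.1]
    - [0,0,0,0,0,0,0.1]
    - [0,0,0,0,0,0,0.1]
    - [0,0,0.008,0,0,0,0.1]
    - [0,0,0.025,0,0,0,0.1]
    - [0,0,0.05,0,0,0,0.1]

```text
time_s: 8.78
ee_pos: [0.6303, 0.2515, 0.1376]
eef_rot: [-3.14, 0.005, 0.282]
force: [-0.6, -0.6, 1.0]
grip_width: 0.0515
```

Run:
```python
from h import *
p=cams.camera('scene');save(p,'d.png')
o=ctrl.get_obs();print(o['time_s'],o['ee_pos'].round(4),o['eef_rot'],o['grip_width'])
```

```text
8.8333 [0.6324 0.2522 0.1448] [-3.13956659 -0.00347853  0.28201905] 0.051776631123574265
```

View pics/d.png

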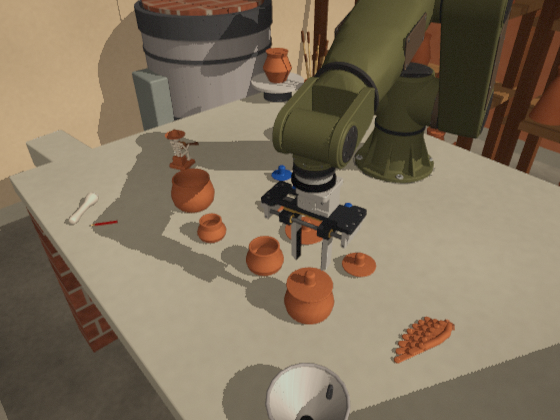

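lid_l is on and flat at (309,283). Next is lid_m at (0.4588,0.242).

>>> servo_tool:
  rows:
    - [-0.008,0,0.01,0,0,0,0.1]
    - [-0.03,-0.002,0.015,0,0,0,0.1]
    - [-0.06,-0.004,0.012,0,0,0,0.1]
    - [-0.095,-0.006,0,0,0,0,0.1]
    - [-0.13,-0.008,-0.02,0,0,0,0.1]
    - [-0.155,-0.01,-0.045,0,0,0,0.1]
    - [-0.17,-0.0102,-0.06,0,0,0,0.1]
    - [-0.1736,-0.0102,-0.065,0,0,0,0.1]

```text
time_s: 9.5
ee_pos: [0.4562, 0.2417, 0.0785]
eef_rot: [-3.14, -0.001, 0.283]
force: [0.4, -0.5, 0.4]
grip_width: 0.0517
```

>>> servo_tool:
  rows:
    - [0,0,0,0,0,0,0.1]
    - [0,0,0,0,0,0,0.1]
    - [0,0,0,0,0,0,0.1]
    - [0,0,0,0,0,0,0.1]
    - [0,0,0,0,0,0,0.1]
    - [0,0,0,0,0,0,0.1]
    - [0,0,0,0,0,0,0.1]
    - [0,0,0,0,0,0,0.1]

```text
time_s: 10.17
ee_pos: [0.4564, 0.2417, 0.0785]
eef_rot: [-3.14, -0.001, 0.283]
force: [0.3, 0.1, 0.3]
grip_width: 0.0518
```

```bash
cat > m1.py <<'E'
from meas import *
cs={'Lm':([.4588,.242],.055),'Lxl':([.462,.0705],.062),'Ls':([.4496,-.0687],.045),'Jl':([.6305,.2515],.065),'Jm':([.616,.0917],.06),'Js':([.6465,-.0795],.05),'Jxl':([.601,-.2355],.07)}
import sys
P={n:cams.camera(n) for n in('top','scene')}
for n,p in P.items(): save(p,sys.argv[1]+n+'.png')
measure(P,{k:cs[k] for k in sys.argv[2:]})
o=ctrl.get_obs();print(o['time_s'],o['ee_pos'].round(4),o['eef_rot'].round(4),o['grip_width'],o['force'].round(1))
E
python3 m1.py e Lm Jm
```

```text
top Lm top 0.4049 knob mean [0.4379 0.2494] ext [0.047 0.096] flange c [0.4617 0.243 ] ext [0.0701 0.1074]
top Jm top 0.0679 rim circ [0.6162 0.0917 0.0328] rms 0.0015 ext mid [0.6168 0.0923] [0.069 0.069]
scene Lm top 0.4235 knob mean [0.4107 0.2209] ext [0.02  0.037] flange c [0.4637 0.2426] ext [0.0909 0.1086]
scene Jm top 0.0665 rim circ [0.6158 0.092  0.033 ] rms 0.0019 ext mid [0.6159 0.0914] [0.068 0.075]
10.2667 [0.4563 0.2417 0.0785] [-3.1398e+00 -7.0000e-04  2.8280e-01] 0.052127315727382204 [ 0.9  0.5 -0.6]
```

Delta is (+0.0025, 0, -0.056).

>>> servo_tool:
  rows:
    - [0.0012,0,-0.008,0,0,0,0.1]
    - [0.0025,0,-0.02,0,0,0,0.1]
    - [0.0025,0,-0.034,0,0,0,0.1]
    - [0.0025,0,-0.046,0,0,0,0.1]
    - [0.0025,0,-0.053,0,0,0,0.1]
    - [0.0025,0,-0.0555,0,0,0,0.1]
    - [0.0025,0,-0.0555,0,0,0,0.1]
    - [0.0025,0,-0.0555,0,0,0,-0.6]
  newtons: 25

```text
time_s: 10.93
ee_pos: [0.459, 0.2417, 0.0231]
eef_rot: [-3.14, -0.001, 0.283]
force: [0.3, -0.6, 0.2]
grip_width: 0.0483
```

>>> servo_tool:
  rows:
    - [0,0,0,0,0,0,-1]
    - [0,0,0,0,0,0,-1]
    - [0,0,0,0,0,0,-1]
    - [0,0,0,0,0,0,-1]
    - [0,0,0,0,0,0,-1]
    - [0,0,0,0,0,0,-1]
    - [0,0,0,0,0,0,-1]
    - [0,0,0,0,0,0,-1]

```text
time_s: 11.6
ee_pos: [0.4591, 0.2418, 0.0234]
eef_rot: [-3.14, -0.001, 0.283]
force: [-0.1, -0.8, 5.3]
grip_width: 0.0212
```

>>> servo_tool:
  rows:
    - [0,0,0.004,0,0,0,-1]
    - [0,0,0.014,0,0,0,-1]
    - [0,0,0.03,0,0,0,-1]
    - [0,0,0.055,0,0,0,-1]
    - [0,0,0.085,0,0,0,-1]
    - [0,0,0.115,0,0,0,-1]
    - [0,0,0.135,0,0,0,-1]
    - [0,0,0.135,0,0,0,-1]

```text
time_s: 12.27
ee_pos: [0.4606, 0.2425, 0.1633]
eef_rot: [-3.139, -0.008, 0.283]
force: [-0.3, 0.6, -0.6]
grip_width: 0.0214
```

>>> servo_tool:
  rows:
    - [0.008,-0.008,0.0,-0.002,0.007,0,-1]
    - [0.025,-0.025,0.0,-0.002,0.007,0,-1]
    - [0.05,-0.05,0.0,-0.002,0.007,0,-1]
    - [0.08,-0.08,0,-0.002,0.007,0,-1]
    - [0.11,-0.11,0,-0.002,0.007,0,-1]
    - [0.135,-0.133,0,-0.002,0.007,0,-1]
    - [0.15,-0.147,0,-0.002,0.007,0,-1]
    - [0.1555,-0.151,0,-0.002,0.007,0,-1]

```text
time_s: 12.93
ee_pos: [0.6174, 0.088, 0.1613]
eef_rot: [-3.139, 0.002, 0.28]
force: [-0.8, -0.9, -1.4]
grip_width: 0.0217
```

```bash
python3 -c "
from h import *
p=cams.camera('scene')
p=cams.camera('scene')
o=ctrl.get_obs();print(o['ee_pos'].round(4),o['eef_rot'],o['force'],o['grip_width'])"
```

```text
[0.6161 0.0903 0.1617] [-3.13826707e+00  1.45516980e-03  2.81245658e-01] [-0.16186064  0.83116439 -1.26304737] 0.02118295895089432
```

>>> servo_tool:
  rows:
    - [0,0.001,-0.005,0,0,0,-1]
    - [0,0.0014,-0.018,0,0,0,-1]
    - [0,0.0014,-0.034,0,0,0,-1]
    - [0,0.0014,-0.048,0,0,0,-1]
    - [0,0.0014,-0.056,0,0,0,-1]
    - [0,0.0014,-0.059,0,0,0,-1]
    - [0,0.0014,-0.059,0,0,0,-1]
    - [0,0.0014,-0.059,0,0,0,-1]

```text
time_s: 13.7
ee_pos: [0.6162, 0.0922, 0.1034]
eef_rot: [-3.138, 0.001, 0.282]
force: [-1.1, -0.4, -0.8]
grip_width: 0.0214
```

```bash
cat > hov.py <<'E'
from h import *
import sys
x,y,zl,zh=map(float,sys.argv[1:5])
p=cams.camera('scene'); im=p['image']
w=cloud(p); im2=im.astype(int); red=(im2[...,0]>im2[...,2]*1.6)&(im2[...,0]>50)
m=red&(np.hypot(w[...,0]-x,w[...,1]-y)<.075)
q=w[m&(w[...,2]>zl)&(w[...,2]<zh)]; print(len(q),'flange mid',((q.max(0)+q.min(0))/2).round(4),np.ptp(q,axis=0).round(3))
K,R,t=KRT(p); c=K@(R@np.array([x,y,zl])+t); u,v=(c[:2]/c[2]).astype(int)
cv2.imwrite(f'pics/{sys.argv[5]}.png',cv2.resize(im[max(v-70,0):v+60,max(u-80,0):u+80,::-1],None,fx=3.5,fy=3.5))
o=ctrl.get_obs();print(o['time_s'],o['ee_pos'].round(4),o['eef_rot'].round(4),o['force'].round(1))
E
python3 hov.py .616 .0917 .084 .102 f
```

```text
470 flange mid [0.614  0.0926 0.0956] [0.078 0.079 0.012]
13.75 [0.6164 0.092  0.1036] [-3.1385e+00  2.0000e-04  2.8160e-01] [-0.2 -0.   0. ]
```

View pics/f.png

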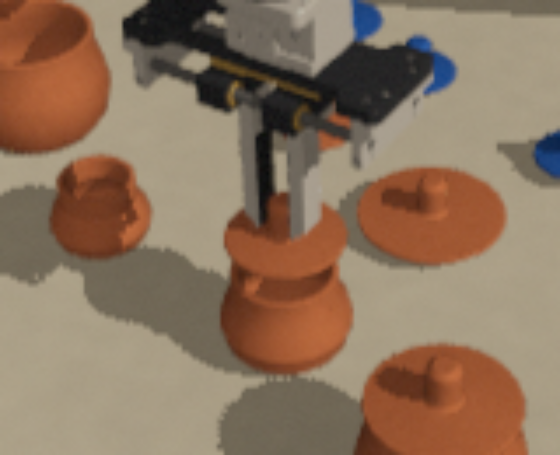

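lid_m hovers over jar_m, centred to within 1–2 mm. I'll lower it with a 1 mm correction in x.

>>> servo_tool:
  rows:
    - [0.0007,0,-0.004,0,0,0,-1]
    - [0.0007,-0.0003,-0.008,0,0,0,-1]
    - [0.0007,-0.0003,-0.012,0,0,0,-1]
    - [0.0007,-0.0003,-0.016,0,0,0,-1]
    - [0.0007,-0.0003,-0.02,0,0,0,-1]
    - [0.0007,-0.0003,-0.023,0,0,0,-1]
    - [0.0007,-0.0003,-0.025,0,0,0,-1]
    - [0.0007,-0.0003,-0.026,0,0,0,-1]

```text
time_s: 14.42
ee_pos: [0.6173, 0.0918, 0.0784]
eef_rot: [-3.139, -0.001, 0.282]
force: [-6.7, -1.3, 15.4]
grip_width: 0.0215
```

>>> servo_tool:
  rows:
    - [0,0,0,0,0,0,-0.5]
    - [0,0,0,0,0,0,-0.2]
    - [0,0,0,0,0,0,0.1]
    - [0,0,0,0,0,0,0.1]
    - [0,0,0,0,0,0,0.1]
    - [0,0,0.008,0,0,0,0.1]
    - [0,0,0.025,0,0,0,0.1]
    - [0,0,0.05,0,0,0,0.1]

```text
time_s: 15.08
ee_pos: [0.6164, 0.0917, 0.1277]
eef_rot: [-3.138, 0.003, 0.282]
force: [1.2, 0.0, 0.1]
grip_width: 0.0518
```

```bash
python3 hov.py .616 .0917 .06 .085 g
```

```text
602 flange mid [0.6159 0.0912 0.0722] [0.077 0.079 0.024]
15.1333 [0.6188 0.0919 0.1345] [-3.1396 -0.0058  0.2816] [ 0.6 -0.3  5.9]
```

View pics/g.png

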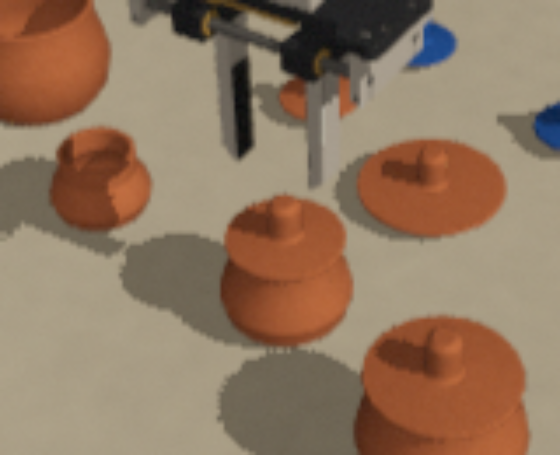

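lid_m is seated flat. Next is lid_xl at (0.462,0.0705).

>>> servo_tool:
  rows:
    - [-0.008,0,0.008,0,0,0,0.1]
    - [-0.03,-0.004,0.01,0,0,0,0.1]
    - [-0.06,-0.008,0.006,0,0,0,0.1]
    - [-0.09,-0.012,-0.01,0,0,0,0.1]
    - [-0.12,-0.016,-0.03,0,0,0,0.1]
    - [-0.145,-0.02,-0.05,0,0,0,0.1]
    - [-0.1568,-0.0214,-0.058,0,0,0,0.1]
    - [-0.1568,-0.0214,-0.058,0,0,0,0.1]

```text
time_s: 15.8
ee_pos: [0.4595, 0.0703, 0.0755]
eef_rot: [-3.139, -0.003, 0.282]
force: [0.1, 0.1, -0.3]
grip_width: 0.0517
```

>>> servo_tool:
  rows:
    - [0,0,0,0,0,0,0.1]
    - [0,0,0,0,0,0,0.1]
    - [0,0,0,0,0,0,0.1]
    - [0,0,0,0,0,0,0.1]
    - [0,0,0,0,0,0,0.1]
    - [0,0,0,0,0,0,0.1]
    - [0,0,0,0,0,0,0.1]
    - [0,0,0,0,0,0,0.1]

```text
time_s: 16.47
ee_pos: [0.4596, 0.0703, 0.0755]
eef_rot: [-3.139, -0.003, 0.282]
force: [-0.1, -0.0, -0.3]
grip_width: 0.0514
```

```bash
python3 m1.py h Ls Js Jxl
```

```text
top Ls top 0.0456 knob mean [ 0.4504 -0.0671] ext [0.019 0.019] flange c [ 0.4499 -0.0684] ext [0.0617 0.0596]
top Js top 0.0587 rim circ [ 0.6464 -0.0802  0.0257] rms 0.0012 ext mid [ 0.6465 -0.0806] [0.054 0.055]
top Jxl top 0.088 rim circ [ 0.6014 -0.2359  0.0476] rms 0.0015 ext mid [ 0.6022 -0.2359] [0.099 0.101]
scene Ls top 0.0439 knob mean [ 0.452  -0.0655] ext [0.02  0.021] flange c [ 0.4494 -0.0669] ext [0.0633 0.0615]
scene Js top 0.0566 rim circ [ 0.646  -0.0797  0.0254] rms 0.0017 ext mid [ 0.6456 -0.0801] [0.056 0.058]
scene Jxl top 0.0861 rim circ [ 0.6011 -0.235   0.0479] rms 0.002 ext mid [ 0.6006 -0.2358] [0.1   0.103]
16.5667 [0.4596 0.0703 0.0755] [-3.1391e+00 -3.0000e-03  2.8160e-01] 0.05192507103875187 [-0.1 -0.9  0.8]
```

>>> servo_tool:
  rows:
    - [0.0012,0,-0.008,-0.003,0.002,0,0.1]
    - [0.0024,0,-0.02,-0.003,0.002,0,0.1]
    - [0.0024,0,-0.034,-0.003,0.002,0,0.1]
    - [0.0024,0,-0.044,-0.003,0.002,0,0.1]
    - [0.0024,0,-0.05,-0.003,0.002,0,0.1]
    - [0.0024,0,-0.0525,-0.003,0.002,0,0.1]
    - [0.0024,0,-0.0525,-0.003,0.002,0,0.1]
    - [0.0024,0,-0.0525,-0.003,0.002,0,-0.6]
  newtons: 35

```text
time_s: 17.23
ee_pos: [0.4622, 0.0703, 0.0232]
eef_rot: [-3.141, -0.001, 0.282]
force: [-0.8, -0.1, -0.1]
grip_width: 0.0479
```

>>> servo_tool:
  rows:
    - [0,0,0,0,0,0,-1]
    - [0,0,0,0,0,0,-1]
    - [0,0,0,0,0,0,-1]
    - [0,0,0,0,0,0,-1]
    - [0,0,0,0,0,0,-1]
    - [0,0,0,0,0,0,-1]
    - [0,0,0,0,0,0,-1]
    - [0,0,0,0,0,0,-1]

```text
time_s: 17.9
ee_pos: [0.4623, 0.0703, 0.0235]
eef_rot: [3.142, -0.001, 0.282]
force: [-1.8, -0.8, 5.0]
grip_width: 0.0209
```

>>> servo_tool:
  rows:
    - [0,0,0.004,0,0,0,-1]
    - [0,0,0.014,0,0,0,-1]
    - [0,0,0.03,0,0,0,-1]
    - [0,0,0.055,0,0,0,-1]
    - [0,0,0.085,0,0,0,-1]
    - [0,0,0.115,0,0,0,-1]
    - [0,0,0.14,0,0,0,-1]
    - [0,0,0.15,0,0,0,-1]

```text
time_s: 18.57
ee_pos: [0.4633, 0.0704, 0.1775]
eef_rot: [3.141, -0.006, 0.282]
force: [0.5, -0.1, -0.9]
grip_width: 0.0213
```

>>> servo_tool:
  rows:
    - [0.005,-0.01,0.0,-0.001,0.005,0,-1]
    - [0.014,-0.03,0.0,-0.001,0.005,0,-1]
    - [0.026,-0.058,0.0,-0.001,0.005,0,-1]
    - [0.039,-0.086,0,-0.001,0.005,0,-1]
    - [0.052,-0.115,0,-0.001,0.005,0,-1]
    - [0.065,-0.144,0,-0.001,0.005,0,-1]
    - [0.078,-0.173,0,-0.001,0.005,0,-1]
    - [0.091,-0.201,0,-0.001,0.005,0,-1]

```text
time_s: 19.23
ee_pos: [0.5541, -0.1329, 0.1756]
eef_rot: [-3.141, 0.001, 0.281]
force: [0.6, 0.6, -1.6]
grip_width: 0.0213
```

>>> servo_tool:
  rows:
    - [0.01,-0.025,0,0,0,0,-1]
    - [0.02,-0.048,0,0,0,0,-1]
    - [0.03,-0.07,0,0,0,0,-1]
    - [0.039,-0.088,0,0,0,0,-1]
    - [0.045,-0.1,0,0,0,0,-1]
    - [0.047,-0.105,0,0,0,0,-1]
    - [0.047,-0.105,0,0,0,0,-1]
    - [0.047,-0.105,0,0,0,0,-1]

```text
time_s: 19.9
ee_pos: [0.6006, -0.2377, 0.1745]
eef_rot: [-3.14, 0.003, 0.281]
force: [0.2, -0.5, -2.0]
grip_width: 0.0213
```

```bash
python3 -c "
from h import *
p=cams.camera('scene')
o=ctrl.get_obs();print(o['ee_pos'].round(4),o['eef_rot'],o['force'],o['grip_width'])"
```

```text
[ 0.6007 -0.2373  0.175 ] [-3.14002051e+00  2.20826270e-03  2.81648552e-01] [-0.00506658 -0.75111099 -1.59169976] 0.02155983310747216
```

Seat height for the TCP is 0.0985. I'll hover at 0.124, so the delta is (0.0005, 0.0016, -0.051).

>>> servo_tool:
  rows:
    - [0,0.001,-0.005,0.0005,-0.002,0,-1]
    - [0.0005,0.0016,-0.016,0.0005,-0.002,0,-1]
    - [0.0005,0.0016,-0.03,0.0005,-0.002,0,-1]
    - [0.0005,0.0016,-0.041,0.0005,-0.002,0,-1]
    - [0.0005,0.0016,-0.048,0.0005,-0.002,0,-1]
    - [0.0005,0.0016,-0.051,0.0005,-0.002,0,-1]
    - [0.0005,0.0016,-0.051,0.0005,-0.002,0,-1]
    - [0.0005,0.0016,-0.051,0.0005,-0.002,0,-1]

```text
time_s: 20.62
ee_pos: [0.6014, -0.2358, 0.1243]
eef_rot: [-3.14, -0.0, 0.282]
force: [-0.3, 0.8, -2.1]
grip_width: 0.0213
```

```bash
python3 hov.py .601 -.2357 .104 .122 i
```

```text
586 flange mid [ 0.5991 -0.2342  0.1162] [0.108 0.109 0.011]
20.6667 [ 0.6015 -0.2358  0.1246] [-3.1407e+00 -6.0000e-04  2.8170e-01] [-0.   0.2 -1.7]
```

View pics/i.png

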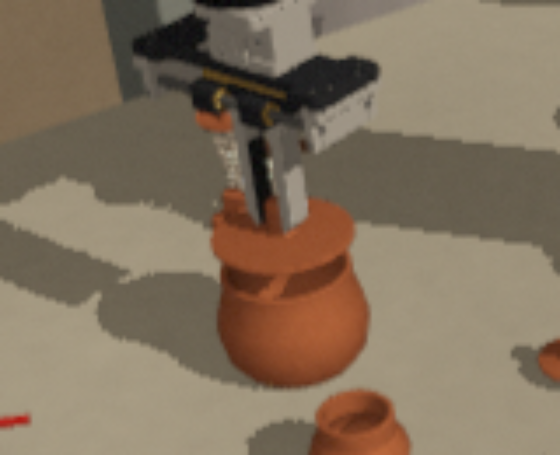

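lid_xl is centred within about 2 mm and the musician is well behind the gripper. I'll lower it.

>>> servo_tool:
  rows:
    - [0.0006,-0.0005,-0.004,0,0,0,-1]
    - [0.0006,-0.0005,-0.008,0,0,0,-1]
    - [0.0006,-0.0005,-0.012,0,0,0,-1]
    - [0.0006,-0.0005,-0.016,0,0,0,-1]
    - [0.0006,-0.0005,-0.02,0,0,0,-1]
    - [0.0006,-0.0005,-0.023,0,0,0,-1]
    - [0.0006,-0.0005,-0.0255,0,0,0,-1]
    - [0.0006,-0.0005,-0.0265,0,0,0,-1]

```text
time_s: 21.33
ee_pos: [0.6021, -0.2363, 0.0985]
eef_rot: [-3.141, -0.001, 0.282]
force: [-5.1, 2.6, 10.2]
grip_width: 0.0216
```

>>> servo_tool:
  rows:
    - [0,0,0,0,0,0,-0.5]
    - [0,0,0,0,0,0,-0.2]
    - [0,0,0,0,0,0,0.1]
    - [0,0,0,0,0,0,0.1]
    - [0,0,0,0,0,0,0.1]
    - [0,0,0.008,0,0,0,0.1]
    - [0,0,0.025,0,0,0,0.1]
    - [0,0,0.05,0,0,0,0.1]

```text
time_s: 22.0
ee_pos: [0.6014, -0.236, 0.1477]
eef_rot: [-3.139, 0.002, 0.282]
force: [0.4, -1.1, -0.2]
grip_width: 0.0518
```

```bash
python3 hov.py .601 -.2357 .08 .105 j
```

```text
691 flange mid [ 0.6006 -0.2355  0.0923] [0.108 0.11  0.024]
22.05 [ 0.6034 -0.2368  0.1547] [ 3.1388 -0.0048  0.2818] [ 0.8 -0.1  5.4]
```

View pics/j.png

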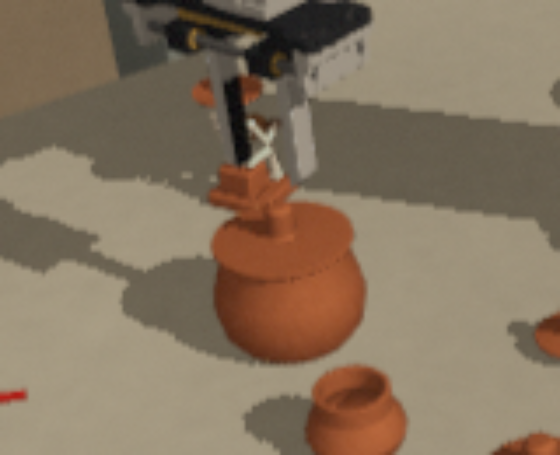

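lid_xl is seated flat. Last is lid_s, the red one at (0.4497,-0.068).

>>> servo_tool:
  rows:
    - [-0.008,0.008,0.006,0,0.005,0,0.1]
    - [-0.027,0.03,0.008,0,0.005,0,0.1]
    - [-0.052,0.058,0.005,0,0.005,0,0.1]
    - [-0.08,0.09,-0.01,0,0.005,0,0.1]
    - [-0.11,0.122,-0.035,0,0.005,0,0.1]
    - [-0.138,0.15,-0.06,0,0.005,0,0.1]
    - [-0.151,0.165,-0.075,0,0.005,0,0.1]
    - [-0.1537,0.1685,-0.078,0,0.005,0,0.1]

```text
time_s: 22.72
ee_pos: [0.445, -0.0653, 0.0739]
eef_rot: [-3.14, 0.005, 0.283]
force: [-0.8, -0.6, -0.4]
grip_width: 0.052
```

>>> servo_tool:
  rows:
    - [0,0,0,0,0,0,0.1]
    - [0,0,0,0,0,0,0.1]
    - [0,0,0,0,0,0,0.1]
    - [0,0,0,0,0,0,0.1]
    - [0,0,0,0,0,0,0.1]
    - [0,0,0,0,0,0,0.1]
    - [0,0,0,0,0,0,0.1]
    - [0,0,0,0,0,0,0.1]

```text
time_s: 23.38
ee_pos: [0.4451, -0.0655, 0.0739]
eef_rot: [-3.14, 0.005, 0.283]
force: [-0.3, 0.1, 0.7]
grip_width: 0.0516
```

```bash
python3 hov.py .45 -.068 .02 .03 k
```

```text
28 flange mid [ 0.4532 -0.0644  0.0249] [0.016 0.019 0.01 ]
23.4333 [ 0.4451 -0.0654  0.0739] [-3.14    0.0049  0.2832] [ 0.8 -0.5 -0.8]
```

View pics/k.png

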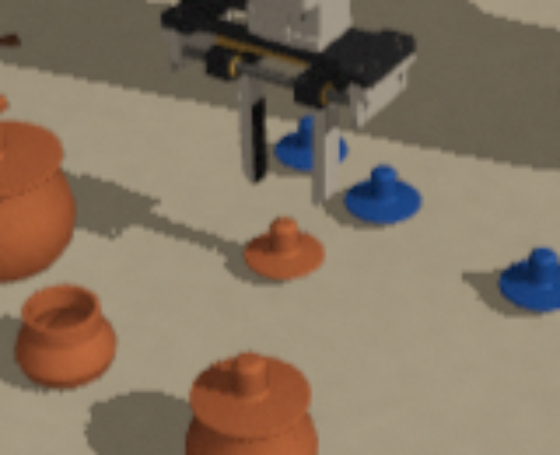

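The fingers are above the red lid_s (crop 285,245) and the blue ones are behind it. I'll descend by (0.0046,-0.0026,-0.051).

>>> servo_tool:
  rows:
    - [0.0025,-0.0015,-0.006,0,-0.005,0,0.1]
    - [0.0046,-0.0026,-0.016,0,-0.005,0,0.1]
    - [0.0046,-0.0026,-0.03,0,-0.005,0,0.1]
    - [0.0046,-0.0026,-0.042,0,-0.005,0,0.1]
    - [0.0046,-0.0026,-0.048,0,-0.005,0,0.1]
    - [0.0046,-0.0026,-0.051,0,-0.005,0,0.1]
    - [0.0046,-0.0026,-0.051,0,-0.005,0,0.1]
    - [0.0046,-0.0026,-0.051,0,-0.005,0,-0.6]
  newtons: 25

```text
time_s: 24.1
ee_pos: [0.4499, -0.0681, 0.023]
eef_rot: [-3.141, -0.0, 0.283]
force: [0.4, -0.5, -0.6]
grip_width: 0.0478
```

>>> servo_tool:
  rows:
    - [0,0,0,0,0,0,-1]
    - [0,0,0,0,0,0,-1]
    - [0,0,0,0,0,0,-1]
    - [0,0,0,0,0,0,-1]
    - [0,0,0,0,0,0,-1]
    - [0,0,0,0,0,0,-1]
    - [0,0,0,0,0,0,-1]
    - [0,0,0,0,0,0,-1]

```text
time_s: 24.77
ee_pos: [0.45, -0.0681, 0.0232]
eef_rot: [3.142, -0.0, 0.283]
force: [-0.1, -0.6, 3.6]
grip_width: 0.0212
```

>>> servo_tool:
  rows:
    - [0,0,0.004,0,0,0,-1]
    - [0,0,0.014,0,0,0,-1]
    - [0,0,0.03,0,0,0,-1]
    - [0,0,0.055,0,0,0,-1]
    - [0,0,0.085,0,0,0,-1]
    - [0,0,0.105,0,0,0,-1]
    - [0,0,0.115,0,0,0,-1]
    - [0,0,0.115,0,0,0,-1]

```text
time_s: 25.43
ee_pos: [0.4508, -0.0682, 0.1404]
eef_rot: [3.14, -0.004, 0.283]
force: [0.4, -0.2, -1.4]
grip_width: 0.0215
```

>>> servo_tool:
  rows:
    - [0.01,0,0,-0.001,0.004,0,-1]
    - [0.035,-0.002,0,-0.001,0.004,0,-1]
    - [0.065,-0.004,0,-0.001,0.004,0,-1]
    - [0.1,-0.006,0,-0.001,0.004,0,-1]
    - [0.135,-0.008,0,-0.001,0.004,0,-1]
    - [0.168,-0.01,0,-0.001,0.004,0,-1]
    - [0.188,-0.011,0,-0.001,0.004,0,-1]
    - [0.1955,-0.0116,0,-0.001,0.004,0,-1]

```text
time_s: 26.1
ee_pos: [0.6477, -0.0797, 0.1375]
eef_rot: [3.141, 0.003, 0.283]
force: [-0.7, 0.6, -0.8]
grip_width: 0.0214
```

```bash
python3 -c "
from h import *
p=cams.camera('scene');p=cams.camera('scene');p=cams.camera('scene')
o=ctrl.get_obs();print(o['ee_pos'].round(4),o['eef_rot'],o['force'],o['grip_width'])"
```

```text
[ 0.6457 -0.0797  0.1383] [3.14111997e+00 2.98417507e-03 2.83349767e-01] [ 0.90328423  0.18572833 -1.12923798] 0.021293325697160952
```

Seat TCP is 0.068 and the hover is 0.093, so the delta is (0.0006, 0, -0.045).

>>> servo_tool:
  rows:
    - [0.0006,0,-0.005,0.0008,-0.003,0,-1]
    - [0.0006,0,-0.014,0.0008,-0.003,0,-1]
    - [0.0006,0,-0.026,0.0008,-0.003,0,-1]
    - [0.0006,0,-0.036,0.0008,-0.003,0,-1]
    - [0.0006,0,-0.042,0.0008,-0.003,0,-1]
    - [0.0006,0,-0.045,0.0008,-0.003,0,-1]
    - [0.0006,0,-0.045,0.0008,-0.003,0,-1]
    - [0.0006,0,-0.045,0.0008,-0.003,0,-1]

```text
time_s: 26.92
ee_pos: [0.6464, -0.0797, 0.0935]
eef_rot: [3.141, -0.0, 0.283]
force: [0.5, 0.2, -0.5]
grip_width: 0.0214
```

```bash
python3 hov.py .6463 -.0798 .074 .092 l
```

```text
244 flange mid [ 0.645  -0.0775  0.0857] [0.063 0.063 0.012]
26.9667 [ 0.6465 -0.0798  0.0937] [ 3.1407e+00 -7.0000e-04  2.8330e-01] [-0.1 -0.6 -0.3]
```

View pics/l.png

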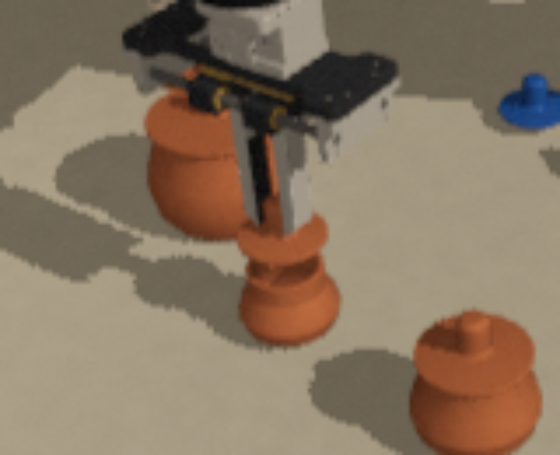

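It is centred within about 2 mm. I'll lower it with a small correction.

>>> servo_tool:
  rows:
    - [0.0005,-0.001,-0.004,0,0,0,-1]
    - [0.0005,-0.001,-0.008,0,0,0,-1]
    - [0.0005,-0.001,-0.012,0,0,0,-1]
    - [0.0005,-0.001,-0.016,0,0,0,-1]
    - [0.0005,-0.001,-0.02,0,0,0,-1]
    - [0.0005,-0.001,-0.023,0,0,0,-1]
    - [0.0005,-0.001,-0.025,0,0,0,-1]
    - [0.0005,-0.001,-0.026,0,0,0,-1]

```text
time_s: 27.63
ee_pos: [0.6472, -0.0808, 0.0682]
eef_rot: [3.141, -0.001, 0.283]
force: [-3.6, 0.9, 11.3]
grip_width: 0.0214
```

>>> servo_tool:
  rows:
    - [0,0,0,0,0,0,-0.5]
    - [0,0,0,0,0,0,-0.2]
    - [0,0,0,0,0,0,0.1]
    - [0,0,0,0,0,0,0.1]
    - [0,0,0,0,0,0,0.1]
    - [0,0,0.008,0,0,0,0.1]
    - [0,0,0.025,0,0,0,0.1]
    - [0,0,0.05,0,0,0,0.1]

```text
time_s: 28.3
ee_pos: [0.6463, -0.0806, 0.1173]
eef_rot: [-3.141, 0.002, 0.283]
force: [-0.3, 0.1, 0.1]
grip_width: 0.0516
```

>>> servo_tool:
  rows:
    - [0,0,0.015,0,0,0,0.1]
    - [-0.02,0,0.04,0,0,0,0.1]
    - [-0.05,0,0.07,0,0,0,0.1]
    - [-0.08,0,0.09,0,0,0,0.1]
    - [-0.11,0,0.1,0,0,0,0.1]
    - [-0.14,0,0.11,0,0,0,0.1]
    - [-0.17,0,0.115,0,0,0,0.1]
    - [-0.2,0,0.12,0,0,0,0.1]

```text
time_s: 28.97
ee_pos: [0.4449, -0.0805, 0.2384]
eef_rot: [3.141, 0.001, 0.283]
force: [-0.3, -0.3, 0.9]
grip_width: 0.0515
```

>>> servo_tool:
  rows:
    - [-0.02,0,0,0,0,0,0.1]
    - [-0.04,0,0,0,0,0,0.1]
    - [-0.055,0,0,0,0,0,0.1]
    - [-0.06,0,0,0,0,0,0.1]
    - [-0.06,0,0,0,0,0,0.1]
    - [-0.06,0,0,0,0,0,0.1]
    - [-0.06,0,0,0,0,0,0.1]
    - [-0.06,0,0,0,0,0,0.1]

```text
time_s: 29.63
ee_pos: [0.3854, -0.0805, 0.2382]
eef_rot: [-3.142, 0.001, 0.284]
force: [-0.0, 0.3, -0.4]
grip_width: 0.0514
```

Run:
```python
from h import *
P={n:cams.camera(n) for n in('top','scene')}
J={'l':(.6305,.2515,.076,.094),'m':(.616,.0917,.066,.079),'s':(.6464,-.0798,.056,.064),'xl':(.601,-.2356,.086,.109)}
for n,p in P.items():
    save(p,'z_'+n+'.png'); w=cloud(p); im=p['image'].astype(int); red=(im[...,0]>im[...,2]*1.6)&(im[...,0]>50)
    for k,(x,y,h,d) in J.items():
        m=red&(np.hypot(w[...,0]-x,w[...,1]-y)<d/2+.02); q=w[m&(w[...,2]>h-.012)&(w[...,2]<h+.012)]; kn=w[m&(w[...,2]>h+.02)]
        f=w[m&(w[...,2]>h-.002)&(w[...,2]<h+.01)]; A=np.c_[f[:,:2]-[x,y],np.ones(len(f))]; c=np.linalg.lstsq(A,f[:,2],rcond=None)[0]
        print(n,k,'flange mid-jar mm',(((q.max(0)+q.min(0))/2)[:2]*1e3-np.array([x,y])*1e3).round(1),'ext',np.ptp(q,axis=0)[:2].round(3),'knob top',np.percentile(kn[:,2],97).round(4),'expect',h+.033,'slope',c[:2].round(3))
p=P['scene']; cv2.imwrite('pics/zc.png',cv2.resize(p['image'][150:330,160:400,::-1],None,fx=3.2,fy=3.2))
print(ctrl.get_obs()['ee_pos'],ctrl.get_obs()['time_s'])
```

```text
top l flange mid-jar mm [0.6 0.9] ext [0.093 0.092] knob top 0.1117 expect 0.109 slope [-0.002  0.005]
top m flange mid-jar mm [-0.1  0.5] ext [0.079 0.078] knob top 0.1036 expect 0.099 slope [ 0.002 -0.   ]
top s flange mid-jar mm [0.9 0.3] ext [0.061 0.062] knob top 0.0916 expect 0.089 slope [-0.006  0.006]
top xl flange mid-jar mm [-0.2  0.6] ext [0.106 0.106] knob top 0.1219 expect 0.119 slope [ 0.    -0.002]
scene l flange mid-jar mm [-0.1  0.1] ext [0.093 0.095] knob top 0.1098 expect 0.109 slope [-0.003 -0.003]
scene m flange mid-jar mm [-0.2  0.1] ext [0.078 0.079] knob top 0.0995 expect 0.099 slope [-0.006 -0.008]
scene s flange mid-jar mm [-0.5 -0.2] ext [0.063 0.065] knob top 0.0905 expect 0.089 slope [-0.011 -0.015]
scene xl flange mid-jar mm [-0.7  0.6] ext [0.109 0.109] knob top 0.1194 expect 0.119 slope [-0.004 -0.005]
[ 0.38523938 -0.08049795  0.23813863] 29.7333
```

View pics/zc.png

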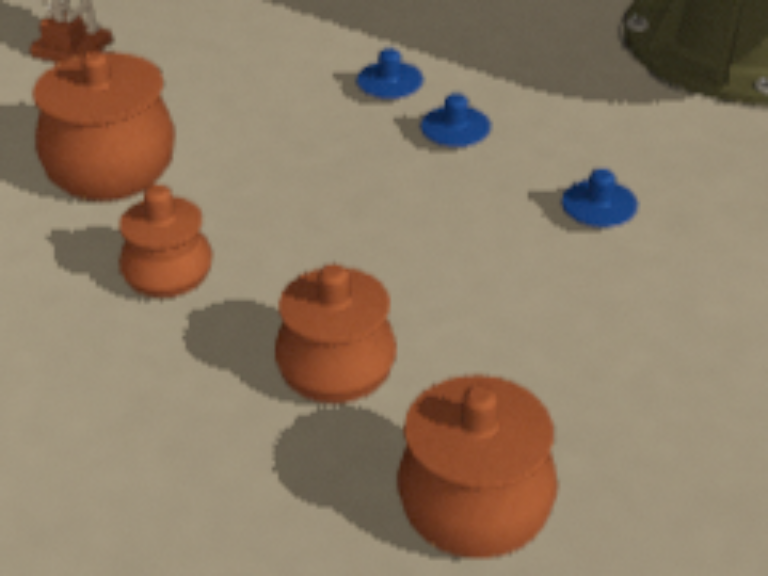

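View pics/z_top.png

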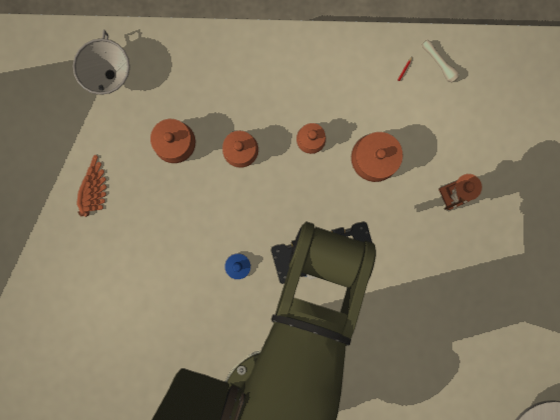

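All four lids are seated, centred within about 1 mm and flat. The musician and the wing look unmoved, and the robot is touching nothing.

```bash
python3 -c "
from station import hand_in
print(hand_in())"
```

```text
the job is handed in; nothing more can be done
None
```

All four red lids are on the jars of their own size, knob up, and the job is handed in at about 30 s of the 106 s allowed. I lowered each one until I felt contact (9–15 N at the wrist) before letting go.

**Final checks, from both cameras:**
- **Centring:** each lid is within about 1 mm of its jar's measured starting position, so the jars haven't shifted noticeably.
- **Height:** the knob tops read 0.5–1.5 mm above the seated height in the scene camera and 2.5–4.6 mm above it in the top camera. The top camera had already read the bare jar rims about 2.5 mm too high, so I take the lids as fully down. Its lid_m reading is the largest disagreement.
- **Level:** the lids are flat to within 0.02 rad.
- **Surroundings:** the musician and the broken wing show at the same pixels as at the start; I judged that by eye. The blue look-alikes were left alone, and the arm finished clear of everything.

No check failed.

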